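# Pin the jar clamp and take the lid off a tight preserve jar

### The job

The six-sided jar of carrots stands in the bench clamp, which is closed but not locked: take the knob-headed pin out of its parking socket and push it down through the fork and the lug until its head sits fully home on the fork, so that the clamp braces the jar. Then unscrew the tight lid anticlockwise without lifting or turning the jar, stop turning as soon as the lugs let go, and lift the lid straight off. Finish while still holding the lid level, just above the middle of the open mouth (a couple of centimetres clear of it, touching nothing but the fingers), with the pin left home and the other things on the counter left alone.

Things in the scene. Friction and masses are not known exactly. Their poses are not given: they have to be found in the camera images.
- clamp: Jar clamp screwed to the counter: dark base plate 10 mm thick, bare-steel fixed rear half, red hinged front half, jaw tops 62 mm above the counter. Origin on the counter below the jar's axis; z up, x from the red half to the steel half. Hinge at y = +64 mm, fork at y = -84 mm, the pin's parking socket (28 mm square block, top 60 mm above the counter) at x = +62, y = -62 mm
- clamp_arm (a joint): hinge of the clamp's red front half, rad: 0 = shut against its stop (as at the start), grows as it swings open to the clamp's -x. Only light friction and the pin keep it shut. At 0 its lug lies between the fork's two ears with the three holes in line
- fork_top (a point): centre of the hole on the top face of the fork's upper ear, 60 mm above the counter, 84 mm from the jar's axis; x, y, z as the clamp's. Ears 34 x 32 x 10 mm, tops at 60 and 32 mm; the red lug between them is 12 mm thick, top at 47 mm. All holes vertical, 12 mm in diameter
- pin_knob (a point): centre of the pin's black round knob (diameter 20, 28 mm tall); z up along the pin. Below it a flange, diameter 26, 4 mm thick, underside 18 mm below this point; then the shank, diameter 10, 44 mm long, last 8 mm tapered to 4. Starts upright in the parking socket, flange on the socket's top; home in the fork, the flange lies on fork_top. 90 g
- lid_mid (a point): centre of the brass-coloured lid, diameter 62, 16 mm tall, open below, 50 g; z up. Three inner lugs under threads, held tight by a sprung liner (0.3 to 1 N m). Anticlockwise from above frees it: its x axis starts 0 to 0.12 rad anticlockwise of the jar's, lugs let go at 0.89 rad; by 1.4 rad they near the next threads. It rises 2 mm at most; it may be turned at constant height
- jar_mouth (a point): centre of the jar's rim, 110 mm above the counter; the jar's axes, z up, x along the clamp's x at the start. With the lid on, lid_mid is 4 mm below this point and the lid's lower edge 12 mm below it; the jar's shoulder begins 21 mm below it
- jar: the jar: glass with orange contents, six-sided, 66 mm over the flats, 76 mm over the corners, 100 mm tall without lid, neck 46 mm in diameter, 0.4 to 0.7 kg. Loose between the jaws with under 1 mm of play (it can twist 0.04 rad), standing on the base plate. Origin under its foot's centre
- beet_jar: bystander: closed six-sided jar with dark red contents and a white lid, 76 mm wide, 104 mm tall; origin under its foot's centre
- pepper_mill: bystander: dark wooden pepper mill, 58 mm wide, 190 mm tall; origin under its foot's centre
- ramekin: bystander: small white bowl, 80 mm wide, 45 mm tall; origin under its foot's centre
There are look-alikes about, which are no part of the job. Of the things shaped like the part that bears lid_mid, the brass one is meant. Leave any green look-alike of the jar alone.

How it is judged:
By the outcome, as a careful person would: the job done as asked, in the order asked, and still so for the second after the job is handed in, while the arm keeps its last pose, push and grip.
It also fails if it takes over 51 s, if anything falls off the work surface, if the arm or the gripper's body presses on something with over 40 N, if the wrist force passes 120 N, or if a joint passes its speed limit or range.

### The arm

A 6-joint arm with a two-finger parallel gripper is mounted at the origin on the work surface. World frame = base frame: x ahead of the robot, y to its left, z up, the work surface at z = 0. Lengths are in mm, angles in rad, forces in N, time in s.
With the tool pointing down it reaches from about 225 to 725 mm from the base axis. Payload 3.1 kg.
Tool frame: the origin (TCP) lies midway between the tips of the shut fingers; the grasp point (between the pads) lies 19 mm behind it (env.hold_point_z is the z of the grasp point in the tool frame, in mm); z points along the fingers, y is the direction in which the jaws open and shut (so a half turn about z gives the same grasp; the last joint's range is limited). The gripper opens to 85 mm and grips with 20 to 120 N. Pads are 22 mm wide; open, the fingers measure 114 mm over their backs; the gripper's body (76 mm by 85 mm) begins 54 mm behind the grasp point. The pads swing forward as they close: fully open they stand 13 mm farther back than shut.
Start: joints at [-1.43, 0.048, 0.099, 1.622, 0, 1.443], TCP at [139.412, -506.144, 231.312] pointing down, gripper open.
Joint ranges: [-2.91, 2.91], [-0.99, 1.94], [-1.21, 1.42], [-2.12, 2.29], [-1.49, 1.47], [-3.14, 3.14]. Speed limits (rad/s): [2.79, 2.79, 3.14, 3.14, 3.14, 3.14].

### API

Orientations are given as a rotation vector (axis times angle).
In Python, from plant import env gives the robot as it stands.
- The arm moves only by the shell command python3 -m inch 'ROWS' [FORCE]. ROWS is JSON, a list of rows, each a list of 3 entries, a list of its own where there are three numbers: the shift along the world's x, y, z in units of 40 mm (1.0 is 40 mm), then the turn, a rotation vector about the world's x, y, z in units of 8 degrees (1.0 is 8 degrees), then the finger opening in mm, from 0 to 85.4. In form: [[[tx, ty, tz], [rx, ry, rz], gripper], ...]. A call has 1 to 8 rows; each row shifts and turns the commanded pose from where the row before left it; what a row does not reach is not made up. A row lasts 1/10 s, in which the tool goes at most 50 mm and 8.59 degrees, less where a joint would pass 70% of its speed; a pose out of reach is approached as far as the arm can. A call is refused whole if a number of a shift passes 1 or a number of a turn 1, either way. A call with a gripper value outside its range is refused whole. The fingers move at their own pace and stop on an object; FORCE is the grip in N (left out, the last holds). Time passes only in rows, so rows that do not move let the fingers close. It gives the time, the measured TCP pose, the force and the opening at its end, in the units of the state.
- env.sense(): the state, without advancing time (a new reading comes with each control period).
- env.read_camera(name): name is "scene" or "top"; returns a dict with "img" (480x640x3 uint8, red, green, blue), "fx", "fy", "cx", "cy" (pixels), "R" (3x3) and "t" (3): a world point X has camera coordinates R X + t. Camera axes: x right, y down, z forward; pixel columns grow to the right and rows downward; lengths in mm; the calibration is good to about 2 mm. A picture is of the moment at which its call begins. There is no depth.
- env.hand_in(): hands the job in, once; it reports no verdict.
The state is a dict: "time_s": time; "joints": joint angles; "dq": joint speeds; "effort": joint torques, N m; "ee_pos": TCP position; "tool_rot": TCP orientation; "ft_force": force on the tool from outside, world axes, zero at the start; "moment": the same for the moment, N m; "width": finger opening in mm.
Only numpy, scipy, OpenCV 4.12 (cv2) and the standard library are available. Lean on these libraries where they do the work, as an engineer would, in place of code of your own. Each camera call takes 0.05 s, during which the arm holds its last target. There are 200 camera calls.

## Working session

There is one attempt and no reset: what is moved stays moved. The work goes in short steps, Python scripts to look and compute and a shell command to move; the robot and the scene stay as the last step left them, time stands still between calls to the robot, and variables do not carry over. Pictures are saved under pics/ and viewed, about 8 in all and at most 12, crops included, and the job is handed in when it is done.

```bash
mkdir -p pics; ls
python3 - <<'E'
from plant import env
import cv2,numpy as np
ims=[]
for n in("scene","top"):
    c=env.read_camera(n); cv2.imwrite(f"pics/{n}0.png",c["img"][:,:,::-1]); print(n,c["fx"],c["fy"],c["cx"],c["cy"],np.round(c["R"],3).tolist(),np.round(c["t"],1))
    print("campos",np.round(-np.array(c["R"]).T@np.array(c["t"])))
print(env.sense())
E
```

```text
pics
scene 561.9300591915385 561.9300591915385 314.429821604581 241.34020690547393 [[0.788, 0.615, -0.015], [0.438, -0.578, -0.688], [-0.432, 0.536, -0.725]] [-415.4 -149.5 1355. ]
campos [ 978. -557.  874.]
top 585.6914697439233 585.6914697439233 326.3829398762467 246.9507280906915 [[0.054, -0.999, -0.002], [-0.978, -0.052, -0.203], [0.203, 0.013, -0.979]] [ -19.3  539.1 1367.5]
campos [ 251.   -9. 1448.]
{'time_s': 0.1, 'joints': array([-1.42980853e+00,  4.86643512e-02,  9.77258664e-02,  1.62205104e+00,
        2.51504653e-05,  1.44297238e+00]), 'dq': array([-0.00061675, -0.00249244,  0.00395007, -0.00109744, -0.00021471,
       -0.00056387]), 'effort': array([ 2.09557118e-03, -3.39850152e+01,  3.20935178e+01,  1.57707185e-02,
       -1.30337135e-04, -9.89884654e-07]), 'ee_pos': array([ 139.33361446, -505.56913658,  230.22632116]), 'tool_rot': array([-3.11108548e+00, -4.20684386e-01, -1.68186538e-05]), 'ft_force': array([-0.92598104,  0.53167349,  0.39009174]), 'moment': array([0.00339226, 0.00709303, 0.07424657]), 'width': 85.31613242451077}
```

View pics/scene0.png

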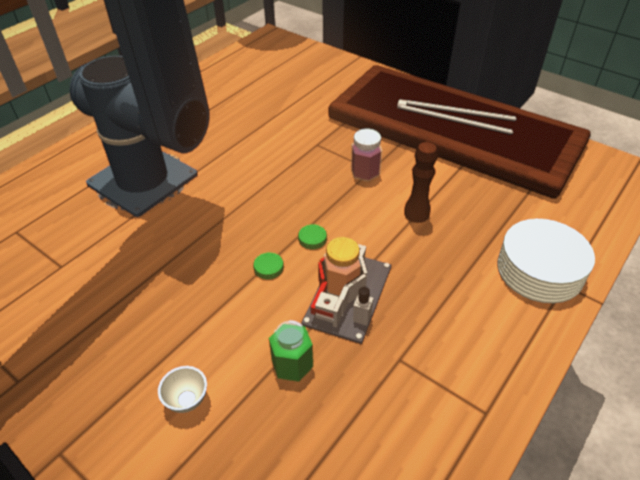

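View pics/top0.png

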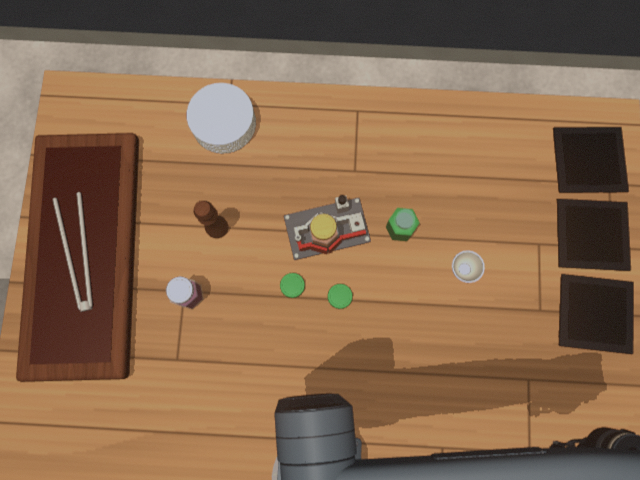

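The scene view shows the carrot jar with its brass lid at (343,250), the pin knob at (364,295) and the fork at (327,300). The top view shows the lid at (323,228), the knob at (342,200) and the fork hole at about (357,224). The look-alikes are two green lids at top (292,285) and (340,296), and a green jar at (404,221). The brass lid in the clamp is the one meant. I'll check that in one enlarged crop and measure from it.

```bash
cat > h.py <<'E'
import numpy as np,cv2
from plant import env
def ray(c,u,v):
    R=np.array(c["R"]);t=np.array(c["t"]);o=-R.T@t
    d=R.T@np.array([(u-c["cx"])/c["fx"],(v-c["cy"])/c["fy"],1]);return o,d
def onz(c,u,v,z):
    o,d=ray(c,u,v);return np.round((o+d*(z-o[2])/d[2]),1)
def px(c,X):
    p=np.array(c["R"])@np.array(X,float)+np.array(c["t"]);return np.round([c["fx"]*p[0]/p[2]+c["cx"],c["fy"]*p[1]/p[2]+c["cy"]],1)
def cross(c1,p1,c2,p2):
    o1,d1=ray(c1,*p1);o2,d2=ray(c2,*p2)
    s=np.linalg.lstsq(np.array([d1,-d2]).T,o2-o1,rcond=None)[0];a,b=o1+s[0]*d1,o2+s[1]*d2
    return np.round((a+b)/2,1),round(float(np.linalg.norm(a-b)),1)
def blobs(c,lo,hi,box,amin=15):
    x0,y0,x1,y1=box;h=cv2.cvtColor(np.ascontiguousarray(c["img"][y0:y1,x0:x1]),cv2.COLOR_RGB2HSV)
    n,_,s,ce=cv2.connectedComponentsWithStats(cv2.inRange(h,lo,hi))
    return [(np.round(ce[i]+[x0,y0],1).tolist(),(s[i]+[x0,y0,0,0,0]).tolist()) for i in range(1,n) if s[i][4]>=amin]
E
python3 - <<'E'
from h import *
S=env.read_camera("scene");T=env.read_camera("top")
bs=(295,230,400,350);bt=(280,190,375,265)
for n,c,b in(("S",S,bs),("T",T,bt)):
    print(n,"brass",blobs(c,(20,150,120),(32,255,255),b)); print(n,"red",blobs(c,(0,200,90),(5,255,255),b));print(n,"black",blobs(c,(0,0,0),(180,255,45),b,8))
a=cv2.resize(S["img"][230:350,295:400],None,fx=4,fy=4,interpolation=2);b=cv2.resize(T["img"][190:265,280:375],None,fx=4,fy=4,interpolation=2)
o=np.zeros((480,800,3),np.uint8);o[:480,:420]=a;o[:300,420:800]=b
cv2.imwrite("pics/crop1.png",o[:,:,::-1])
E
```

```text
S brass [([342.4, 248.7], [327, 237, 32, 24, 595])]
S red [([320.9, 270.1], [319, 259, 5, 21, 61]), ([319.8, 291.0], [312, 281, 15, 28, 78])]
S black []
T brass []
T red []
T black []
```

View pics/crop1.png

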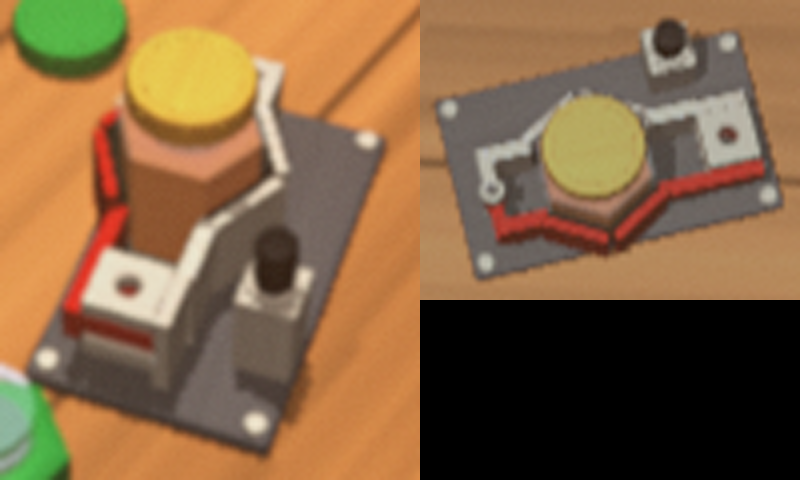

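The crop confirms it: the brass lid is on the carrot jar in the clamp, the fork hole is visible, and the black knob stands in the socket. Now I'll turn these pixels into positions.

Run:
```python
from h import *
S=env.read_camera("scene");T=env.read_camera("top")
s=lambda x,y:(295+(x+.5)/4-.5,230+(y+.5)/4-.5)
t=lambda x,y:(280+(x-420+.5)/4-.5,190+(y+.5)/4-.5)
print("hole",onz(S,*s(128,286),60),onz(T,*t(728,135),60),cross(S,s(128,286),T,t(728,135)))
print("lidtop",onz(S,*s(192,78),114),onz(T,*t(594,145),114),cross(S,s(192,78),T,t(594,145)))
print("knobtop",onz(S,*s(275,240),92),onz(T,*t(669,36),92))
print("sockettop",[onz(S,*s(*p),60) for p in((236,292),(256,257),(313,270),(298,308))])
B={"S":[s(46,359),s(255,423),s(368,140)],"T":[t(768,195),t(728,43),t(447,109),t(485,263)]}
for p in B["S"]:print("S bolt",onz(S,*p,12))
for p in B["T"]:print("T bolt",onz(T,*p,12))
```

```text
hole [603.2 -60.3  60. ] [601.  -61.2  60. ] (array([602.1, -60.5,  58.8]), 2.1)
lidtop [579.3  20.  114. ] [577.2  19.  114. ] (array([578.2,  19.8, 113.1]), 2.1)
knobtop [654.3 -20.1  92. ] [652.4 -21.9  92. ]
sockettop [array([644.1, -33.5,  60. ]), array([639.8, -11.6,  60. ]), array([664.7,  -2. ,  60. ]), array([671.4, -23.9,  60. ])]
S bolt [576.4 -88.3  12. ]
S bolt [674.2 -58.3  12. ]
S bolt [622.  116.7  12. ]
T bolt [575.7 -89.7  12. ]
T bolt [673.4 -60.4  12. ]
T bolt [620.7 115.4  12. ]
T bolt [522.9  85.   12. ]
```

```bash
python3 -m inch '[[[0.8,0.757,0],[0,0,0.713],45],[[0.8,0.757,0],[0,0,0.713],45],[[0.8,0.757,0],[0,0,0.713],45],[[0.8,0.757,0],[0,0,0.713],45],[[0.8,0.757,0],[0,0,0.713],45],[[0.8,0.757,0],[0,0,0.713],45],[[0.8,0.757,0],[0,0,0.713],45],[[0.8,0.757,0],[0,0,0.713],45]]' 40
python3 -m inch '[[[0.8,0.757,-0.1],[0,0,0.713],45],[[0.8,0.757,-0.1],[0,0,0.713],45],[[0.8,0.757,-0.1],[0,0,0.713],45],[[0.8,0.757,-0.2],[0,0,0.713],45],[[0.8,0.757,-0.2],[0,0,0.713],45],[[0.8,0.757,-0.3],[0,0,0.713],45],[[0.8,0.757,-0.4],[0,0,0.713],45],[[0.8,0.757,-0.4],[0,0,0.713],45]]'
python3 -m inch '[[[0,0,0],[0,0,0],45],[[0,0,0],[0,0,0],45]]'
cat >> h.py <<'E'
def st():
    s=env.sense();R=cv2.Rodrigues(s["tool_rot"])[0]
    print("t",round(s["time_s"],2),"p",np.round(s["ee_pos"],1),"z",np.round(R[:,2],3),"yawy",round(float(np.degrees(np.arctan2(R[1,1],R[0,1]))),1),"F",np.round(s["ft_force"],1),"M",np.round(s["moment"],2),"w",round(s["width"],1),"j",np.round(s["joints"],2))
E
python3 -c "from h import *;st()"
```

```text
time_s: 1.1
ee_pos: [396.5, -262.5, 231.4]
tool_rot: [2.703, 1.6, 0.0]
ft_force: [1.3, -0.3, -0.0]
width: 45.3
time_s: 1.9
ee_pos: [652.7, -20.2, 158.9]
tool_rot: [1.87, 2.523, 0.0]
ft_force: [0.9, 0.5, -0.3]
width: 44.8
time_s: 2.1
ee_pos: [650.9, -20.8, 157.2]
tool_rot: [-1.873, -2.519, 0.004]
ft_force: [-0.5, -1.5, 0.3]
width: 45.3
t 2.1 p [650.9 -20.8 157.2] z [-0.004 -0.    -1.   ] yawy 16.7 F [-0.5 -1.5  0.3] M [0.01 0.02 0.01] w 45.3 j [-0.13  0.38  0.34  1.53 -0.    1.14]
```

```bash
python3 -m inch '[[[0.075,0,-0.6],[0,0,0],45],[[0,0,-0.65],[0,0,0],45],[[0,0,0],[0,0,0],45]]'
python3 - <<'E'
from h import *
st();S=env.read_camera("scene");T=env.read_camera("top")
a=cv2.resize(S["img"][220:340,310:410],None,fx=4,fy=4,interpolation=2);b=cv2.resize(T["img"][160:260,290:390],None,fx=4,fy=4,interpolation=2)
o=np.zeros((480,800,3),np.uint8);o[:480,:400]=a;o[:400,400:]=b
cv2.imwrite("pics/crop2.png",o[:,:,::-1])
E
```

```text
time_s: 2.4
ee_pos: [651.2, -22.7, 106.3]
tool_rot: [-1.876, -2.513, 0.006]
ft_force: [-0.2, 0.1, -0.5]
width: 45.0
t 2.4 p [651.2 -22.7 106.3] z [-0.007  0.    -1.   ] yawy 16.5 F [-0.2  0.1 -0.5] M [-0.04  0.1   0.01] w 45.0 j [-0.14  0.39  0.25  1.44 -0.    1.14]
```

View pics/crop2.png

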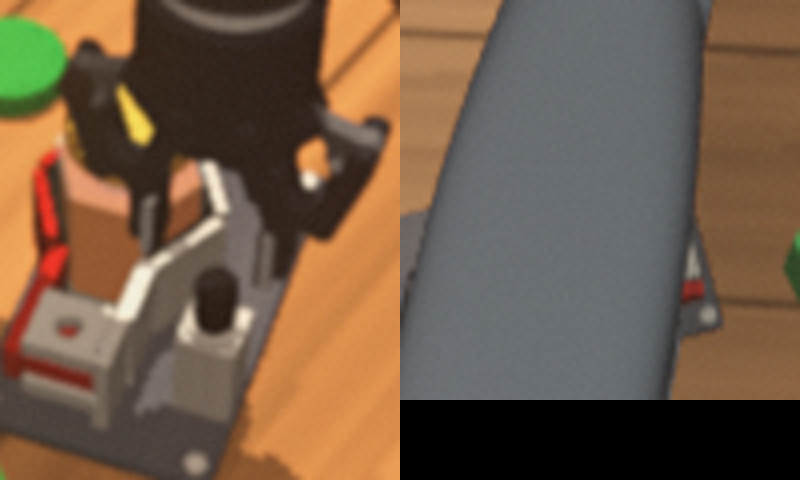

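The fingers straddle the knob, whose centre is at scene (363.6,294.6). The finger tips are at about (346.6,282) and (375.9,291). The top view is hidden by the arm.

Run:
```python
from h import *
S=env.read_camera("scene");st();p=env.sense()["ee_pos"]
y=np.array([.957,.289,0])
for dz in (0,6,10):
  print(dz,[px(S,p+[0,0,dz]+k*y) for k in(-25,0,25)])
m=(361.3,286.6)
for z in(106,110,113):print(z,onz(S,*m,z))
print("knob",onz(S,363.6,294.6,78), px(S,[654,-21.3,78]))
```

```text
t 2.55 p [654.6 -22.7 111.5] z [ 0.002 -0.001 -1.   ] yawy 16.6 F [1.1 0.3 0.5] M [ 0.02  0.01 -0.01] w 44.9 j [-0.14  0.39  0.26  1.44 -0.    1.14]
0 [array([349.6, 279.8]), array([363.2, 283.6]), array([377. , 287.6])]
6 [array([349.7, 277.6]), array([363.4, 281.5]), array([377.2, 285.4])]
10 [array([349.8, 276.1]), array([363.5, 280. ]), array([377.4, 283.9])]
106 [653.5 -26.3 106. ]
110 [655.1 -29.1 110. ]
113 [656.4 -31.2 113. ]
knob [655.3 -19.6  78. ] [362.5 294.9]
```

```bash
python3 -m inch '[[[0,0.01,-0.5],[0,0,0],45],[[0,0,-0.4],[0,0,0],45],[[0,0,-0.17],[0,0,0],45],[[0,0,0],[0,0,0],45],[[0,0,0],[0,0,0],15],[[0,0,0],[0,0,0],15],[[0,0,0],[0,0,0],15],[[0,0,0],[0,0,0],15]]' 60; python3 -m inch '[[[0,0,0],[0,0,0],15],[[0,0,0],[0,0,0],15]]';python3 -c "from h import *;st()"
```

```text
time_s: 3.35
ee_pos: [655.7, -21.5, 68.6]
tool_rot: [1.874, 2.517, 0.002]
ft_force: [-0.2, -0.0, 5.9]
width: 18.3
time_s: 3.55
ee_pos: [655.7, -21.5, 68.6]
tool_rot: [1.874, 2.517, 0.002]
ft_force: [-1.1, 0.1, 6.4]
width: 18.2
t 3.55 p [655.7 -21.5  68.6] z [ 0.003 -0.001 -1.   ] yawy 16.7 F [-1.1  0.1  6.4] M [-0.08  0.1   0.  ] w 18.2 j [-0.13  0.41  0.2   1.36 -0.    1.15]
```

```bash
python3 -m inch '[[[0,0,0.3],[0,0,0],15],[[0,0,0.5],[0,0,0],15],[[0,0,0.6],[0,0,0],15],[[0,0,0],[0,0,0],15]]'; python3 -m inch '[[[-0.33,-0.244,0],[0,0,0],15],[[-0.33,-0.244,0],[0,0,0],15],[[-0.33,-0.244,0],[0,0,0],15],[[-0.3325,-0.243,0],[0,0,0],15],[[0,0,0],[0,0,0],15],[[0,0,0],[0,0,0],15]]';python3 - <<'E'
from h import *
st();S=env.read_camera("scene");T=env.read_camera("top")
p=np.array([602.1,-60.6,60]); print("hole",px(S,p),px(T,p),"pintip should be",px(S,p+[0,0,12]))
a=cv2.resize(S["img"][220:340,270:390],None,fx=5,fy=5,interpolation=2)
cv2.imwrite("pics/crop3.png",a[:,:,::-1])
E
```

```text
time_s: 3.95
ee_pos: [656.7, -21.5, 127.0]
tool_rot: [1.872, 2.515, 0.005]
ft_force: [1.0, -0.3, 0.6]
width: 17.6
time_s: 4.55
ee_pos: [601.1, -60.1, 121.5]
tool_rot: [-1.876, -2.518, 0.0]
ft_force: [-1.0, 0.0, -1.3]
width: 18.0
t 4.55 p [601.1 -60.1 121.5] z [-0.001  0.001 -1.   ] yawy 16.6 F [-1.   0.  -1.3] M [0.01 0.05 0.  ] w 18.0 j [-0.21  0.26  0.12  1.43  0.    1.07]
hole [326.  300.9] [356.4 222.9] pintip should be [326.  296.8]
```

View pics/crop3.png

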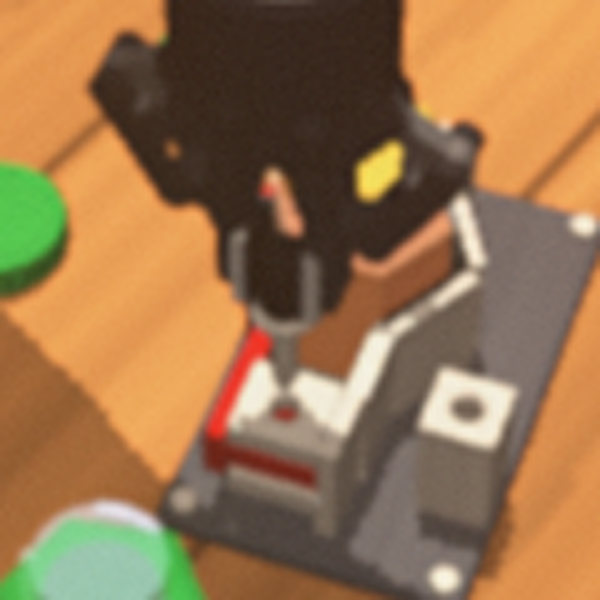

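The pin hangs upright, with its tip at (327.1,299), directly above the hole at (326.9,302). I'll insert it in stages.

```bash
python3 -m inch '[[[0,0,-0.3],[0,0,0],15],[[0,0,-0.15],[0,0,0],15],[[0,0,-0.15],[0,0,0],15],[[0,0,0],[0,0,0],15]]';python3 -c "from h import *;st()"; python3 -m inch '[[[0,0,-0.2],[0,0,0],15],[[0,0,-0.2],[0,0,0],15],[[0,0,-0.2],[0,0,0],15],[[0,0,0],[0,0,0],15]]';python3 -c "from h import *;st()"
```

```text
time_s: 5.05
ee_pos: [601.1, -60.1, 96.7]
tool_rot: [-1.875, -2.519, 0.001]
ft_force: [1.0, -0.3, -1.0]
width: 18.0
t 5.05 p [601.1 -60.1  96.7] z [-0.002  0.    -1.   ] yawy 16.7 F [ 1.  -0.3 -1. ] M [-0.11 -0.19  0.02] w 18.0 j [-0.21  0.27  0.08  1.38 -0.    1.07]
time_s: 5.45
ee_pos: [601.1, -60.2, 72.8]
tool_rot: [-1.875, -2.519, 0.001]
ft_force: [1.0, -0.3, -1.2]
width: 18.2
t 5.45 p [601.1 -60.2  72.8] z [-0.001  0.    -1.   ] yawy 16.7 F [ 1.  -0.3 -1.2] M [-0.04 -0.28 -0.01] w 18.2 j [-0.21  0.28  0.04  1.34 -0.    1.07]
```

```bash
python3 -m inch '[[[0,0,-0.1],[0,0,0],15],[[0,0,-0.1],[0,0,0],15],[[0,0,-0.05],[0,0,0],15],[[0,0,0],[0,0,0],15]]';python3 -c "from h import *;st()"
```

```text
time_s: 5.85
ee_pos: [601.6, -60.3, 68.6]
tool_rot: [1.875, 2.519, 0.001]
ft_force: [-5.4, 1.1, 12.5]
width: 17.6
t 5.85 p [601.6 -60.3  68.6] z [ 0.002 -0.001 -1.   ] yawy 16.7 F [-5.4  1.1 12.5] M [0.21 1.27 0.02] w 17.6 j [-0.21  0.28  0.03  1.32 -0.    1.07]
```

```bash
python3 -m inch '[[[0,0,-0.05],[0,0,0],15],[[0,0,0],[0,0,0],15],[[0,0,0],[0,0,0],15]]'; python3 -m inch '[[[0,0,0.1],[0,0,0],45],[[0,0,0],[0,0,0],45],[[0,0,0],[0,0,0],45],[[0,0,0],[0,0,0],45],[[0,0,0.5],[0,0,0],45],[[0,0,0.8],[0,0,0],85],[[0,0,0.8],[0,0,0],85],[[0,0,0],[0,0,0],85]]'
python3 -m inch '[[[-0.3,0.95,0.1],[0,0,0],85],[[-0.3,0.95,0],[0,0,0],85],[[0,0,0],[0,0,0],85]]';python3 - <<'E'
from h import *
st();S=env.read_camera("scene")
a=cv2.resize(S["img"][220:340,270:390],None,fx=5,fy=5,interpolation=2)
cv2.imwrite("pics/crop4.png",a[:,:,::-1])
E
```

```text
time_s: 6.15
ee_pos: [601.7, -60.3, 68.5]
tool_rot: [1.874, 2.518, 0.001]
ft_force: [-9.1, 2.3, 18.6]
width: 18.1
time_s: 6.95
ee_pos: [604.5, -60.9, 155.9]
tool_rot: [1.871, 2.513, 0.006]
ft_force: [0.7, 0.2, 1.1]
width: 84.4
time_s: 7.25
ee_pos: [575.7, 19.7, 153.6]
tool_rot: [-1.868, -2.521, -0.001]
ft_force: [-0.2, 0.0, -0.1]
width: 84.9
t 7.25 p [575.7  19.7 153.6] z [-0.003  0.002 -1.   ] yawy 16.9 F [-0.2  0.  -0.1] M [-0.03 -0.04  0.01] w 84.9 j [-0.08  0.18  0.09  1.48  0.    1.19]
```

View pics/crop4.png

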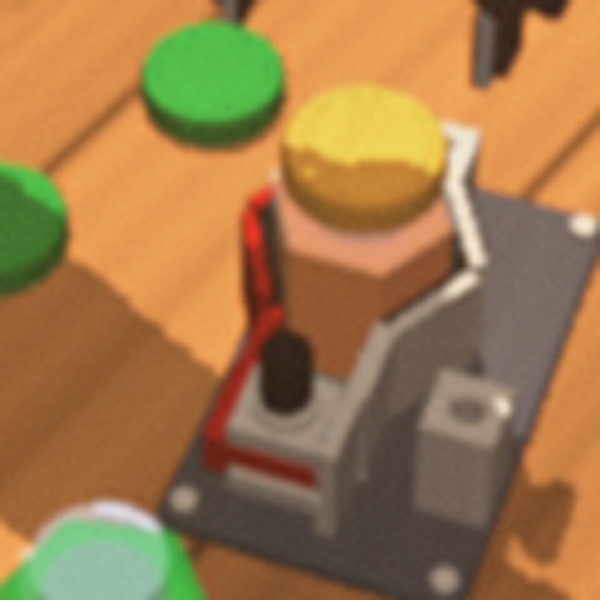

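The pin is home: its flange lies flat on the fork around (327,303) and the socket is empty. Next is the lid.

```bash
python3 -m inch '[[[0,0,0],[0,0,0],85],[[0,0,0],[0,0,0],85],[[0,0,0],[0,0,0],85]]';python3 - <<'E'
from h import *
st();S=env.read_camera("scene");st();T=env.read_camera("top");st()
b=blobs(S,(18,110,100),(34,255,255),(295,225,370,290),200);print(b)
E
```

```text
time_s: 7.6
ee_pos: [577.6, 14.7, 154.0]
tool_rot: [-1.878, -2.518, 0.001]
ft_force: [0.6, 0.4, -0.2]
width: 85.2
t 7.6 p [577.6  14.7 154. ] z [-0.001 -0.    -1.   ] yawy 16.6 F [ 0.6  0.4 -0.2] M [ 0.01 -0.02  0.01] w 85.2 j [-0.09  0.18  0.09  1.48 -0.    1.19]
t 7.65 p [577.7  14.8 154.1] z [-0. -0. -1.] yawy 16.6 F [ 0.3 -1.   0. ] M [ 0.02  0.05 -0.04] w 85.2 j [-0.09  0.18  0.09  1.48 -0.    1.19]
t 7.7 p [577.7  14.9 154.2] z [-0. -0. -1.] yawy 16.6 F [ 0.3 -0.6  0.4] M [0.02 0.01 0.03] w 84.6 j [-0.09  0.18  0.09  1.48 -0.    1.19]
[([343.0, 246.3], [327, 237, 33, 20, 505])]
```

```bash
python3 -m inch '[[[0,0.13,0],[0,0,0],85],[[0,0,-0.5],[0,0,0],85],[[0,0,-0.3],[0,0,0],85],[[0,0,0],[0,0,0],85]]';python3 -c "from h import *;st()"; python3 -m inch '[[[0,0,-0.3],[0,0,0],85],[[0,0,-0.3],[0,0,0],85],[[0,0,-0.3],[0,0,0],85],[[0,0,0],[0,0,0],85],[[0,0,0],[0,0,0],85]]';python3 - <<'E'
from h import *
st();S=env.read_camera("scene")
a=cv2.resize(S["img"][200:320,280:400],None,fx=5,fy=5,interpolation=2)
cv2.imwrite("pics/crop5.png",a[:,:,::-1])
E
```

```text
time_s: 8.1
ee_pos: [575.6, 21.2, 119.7]
tool_rot: [-1.873, -2.516, 0.004]
ft_force: [0.6, -0.4, -0.1]
width: 85.0
t 8.1 p [575.6  21.2 119.7] z [-0.005  0.    -1.   ] yawy 16.7 F [ 0.6 -0.4 -0.1] M [ 0.   -0.02  0.01] w 85.0 j [-0.08  0.19  0.03  1.42  0.    1.2 ]
time_s: 8.6
ee_pos: [577.0, 20.9, 85.8]
tool_rot: [-1.876, -2.519, 0.001]
ft_force: [0.6, 0.0, -0.8]
width: 85.0
t 8.6 p [577.   20.9  85.8] z [-0.001  0.    -1.   ] yawy 16.7 F [ 0.6  0.  -0.8] M [ 0.06  0.02 -0.02] w 85.0 j [-0.08  0.2  -0.02  1.35  0.    1.2 ]
```

View pics/crop5.png

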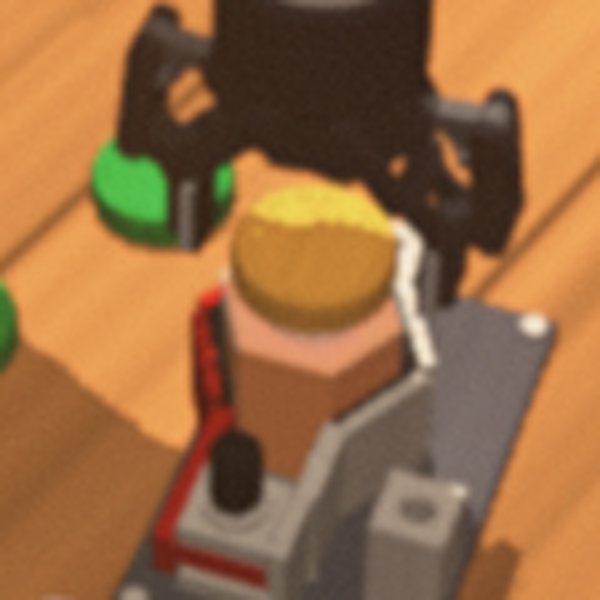

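```bash
python3 -m inch '[[[0.01,-0.02,0],[0,0,0],55],[[0,0,0],[0,0,0],55],[[0,0,0],[0,0,0],55],[[0,0,0],[0,0,0],55],[[0,0,0],[0,0,0],55],[[0,0,0],[0,0,0],55]]' 100;python3 - <<'E'
from h import *
st();S=env.read_camera("scene")
a=cv2.resize(S["img"][200:320,280:400],None,fx=5,fy=5,interpolation=2)
cv2.imwrite("pics/crop6.png",a[:,:,::-1])
E
```

```text
time_s: 9.25
ee_pos: [578.2, 19.8, 88.0]
tool_rot: [1.875, 2.519, 0.0]
ft_force: [-3.0, -0.8, 6.6]
width: 59.6
t 9.25 p [578.2  19.8  88. ] z [ 0.001 -0.001 -1.   ] yawy 16.7 F [-3.  -0.8  6.6] M [-0.13  0.5  -0.01] w 59.6 j [-0.08  0.2  -0.02  1.35 -0.    1.2 ]
```

View pics/crop6.png

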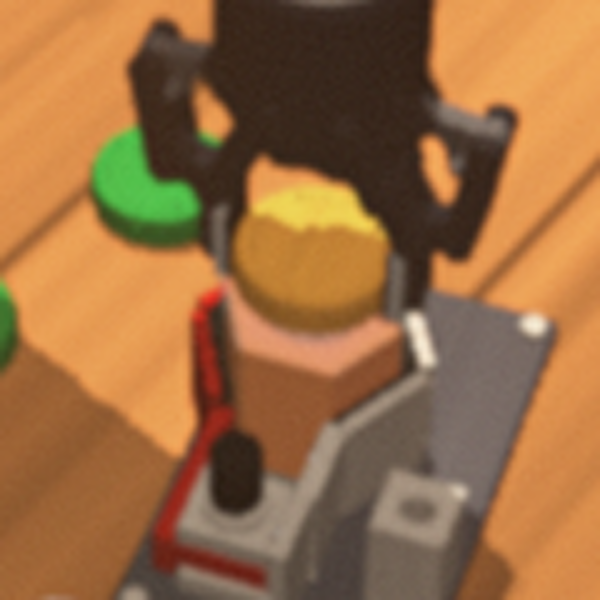

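The lid is gripped centrally, so I'll start turning.

```bash
python3 -m inch '[[[0,0,0],[0,0,0.5],55],[[0,0,0],[0,0,0.5],55],[[0,0,0],[0,0,0.5],55],[[0,0,0],[0,0,0.5],55]]';python3 -c "from h import *;st()"; python3 -m inch '[[[0,0,0],[0,0,0.5],55],[[0,0,0],[0,0,0.5],55],[[0,0,0],[0,0,0.5],55],[[0,0,0],[0,0,0.5],55]]';python3 -c "from h import *;st()"
```

```text
time_s: 9.7
ee_pos: [578.7, 20.1, 88.3]
tool_rot: [1.505, 2.756, 0.002]
ft_force: [-2.6, 0.1, 6.3]
width: 59.9
t 9.7 p [578.7  20.1  88.3] z [ 0.003  0.    -1.   ] yawy 32.7 F [-2.6  0.1  6.3] M [ 0.1   0.34 -0.46] w 59.9 j [-0.08  0.2  -0.02  1.35  0.    0.92]
time_s: 10.1
ee_pos: [578.7, 20.3, 88.8]
tool_rot: [1.106, 2.938, 0.002]
ft_force: [-2.8, 0.2, 7.6]
width: 59.8
t 10.1 p [578.7  20.3  88.8] z [ 0.003  0.001 -1.   ] yawy 48.8 F [-2.8  0.2  7.6] M [ 0.19  0.52 -0.37] w 59.8 j [-0.08  0.2  -0.02  1.35  0.    0.64]
```

```bash
python3 -m inch '[[[0,0,0],[0,0,0.5],55],[[0,0,0],[0,0,0.5],55],[[0,0,0],[0,0,0],55]]' >/dev/null;python3 -c "from h import *;st()"; for i in 1 2; do python3 -m inch '[[[0,0,0],[0,0,0.3],55]]' >/dev/null;python3 -c "from h import *;st()";done
```

```text
t 10.4 p [579.   20.3  89.1] z [ 0.003  0.    -1.   ] yawy 56.7 F [-2.4  0.7  7.7] M [0.19 0.51 0.12] w 60.0 j [-0.08  0.2  -0.02  1.35  0.    0.5 ]
t 10.5 p [578.9  20.3  89.1] z [ 0.003  0.    -1.   ] yawy 59.1 F [-2.3  0.4  9. ] M [ 0.17  0.51 -0.27] w 59.7 j [-0.08  0.2  -0.02  1.35  0.    0.46]
t 10.6 p [579.   20.3  89.2] z [ 0.003  0.    -1.   ] yawy 61.5 F [-3.3  0.2  9.1] M [ 0.21  0.51 -0.29] w 59.6 j [-0.08  0.2  -0.02  1.35  0.    0.42]
```

```bash
for i in 1 2 3; do python3 -m inch '[[[0,0,0],[0,0,0.25],55]]' >/dev/null;python3 -c "from h import *;st()";done
```

```text
t 10.7 p [579.1  20.3  89.3] z [ 0.004  0.001 -1.   ] yawy 63.5 F [-3.8  1.1  9.3] M [ 0.24  0.45 -0.31] w 59.6 j [-0.08  0.2  -0.02  1.35  0.    0.38]
t 10.8 p [579.1  20.3  89.3] z [ 0.004  0.001 -1.   ] yawy 65.5 F [-3.   0.1  8.9] M [ 0.17  0.59 -0.34] w 59.6 j [-0.08  0.2  -0.02  1.35  0.    0.35]
t 10.9 p [579.1  20.3  89.4] z [ 0.004  0.001 -1.   ] yawy 67.5 F [-3.7  0.2 10.2] M [ 0.18  0.72 -0.24] w 59.5 j [-0.08  0.2  -0.02  1.35  0.    0.31]
```

```bash
python3 -m inch '[[[0,0,0.05],[0,0,0.2],55]]' >/dev/null;python3 -c "from h import *;st()";for i in 1 2; do python3 -m inch '[[[0,0,0],[0,0,0.2],55]]' >/dev/null;python3 -c "from h import *;st()";done
```

```text
t 11.0 p [578.9  20.4  90.1] z [ 0.003  0.001 -1.   ] yawy 69.1 F [-0.   0.1 -0.1] M [ 0.21 -0.09 -0.23] w 59.5 j [-0.08  0.2  -0.02  1.35  0.    0.28]
t 11.1 p [578.9  20.3  90.2] z [ 0.003  0.    -1.   ] yawy 70.7 F [-3.2 -0.1 10.2] M [ 0.17  0.42 -0.09] w 59.6 j [-0.08  0.2  -0.02  1.35  0.    0.26]
t 11.2 p [579.   20.2  90.4] z [ 0.003  0.    -1.   ] yawy 72.4 F [-1.7 -0.3  8.2] M [ 0.14  0.27 -0.09] w 59.6 j [-0.08  0.2  -0.02  1.35  0.    0.23]
```

```bash
python3 -m inch '[[[0,0,0.05],[0,0,0],55],[[0,0,0],[0,0,0],55]]' >/dev/null;python3 -c "from h import *;st()";python3 -m inch '[[[0,0,0.04],[0,0,0],55],[[0,0,0],[0,0,0],55]]' >/dev/null;python3 -c "from h import *;st()"
```

```text
t 11.4 p [578.2  20.1  90.5] z [ 0.001 -0.    -1.   ] yawy 72.3 F [-1.  -0.5  2.3] M [ 0.04  0.09 -0.07] w 59.7 j [-0.08  0.2  -0.01  1.36 -0.    0.23]
t 11.6 p [577.5  20.1  91.4] z [-0.001  0.    -1.   ] yawy 72.3 F [-0.4  0.4 -0.9] M [ 0.01  0.01 -0.02] w 59.5 j [-0.08  0.2  -0.01  1.36 -0.    0.23]
```

```bash
for i in 1 2 3; do python3 -m inch '[[[0,0,0.04],[0,0,0],55],[[0,0,0],[0,0,0],55]]' >/dev/null;python3 -c "from h import *;st()";done
```

```text
t 11.8 p [577.7  20.1  93.4] z [-0.001  0.    -1.   ] yawy 72.3 F [ 0.1 -0.4 -0.9] M [ 0.02  0.03 -0.  ] w 59.9 j [-0.08  0.2  -0.01  1.36  0.    0.23]
t 12.0 p [578.   20.1  95.5] z [ 0. -0. -1.] yawy 72.3 F [-0.   0.4 -1. ] M [ 0.05  0.03 -0.  ] w 59.3 j [-0.08  0.2  -0.01  1.37  0.    0.23]
t 12.2 p [578.1  20.1  97.2] z [ 0.001 -0.    -1.   ] yawy 72.3 F [-0.   0.3 -0.8] M [-0.02 -0.   -0.02] w 59.7 j [-0.08  0.2  -0.    1.37 -0.    0.23]
```

```bash
python3 -m inch '[[[0,0,0.15],[0,0,0],55],[[0,0,0.15],[0,0,0],55],[[0,0,0.15],[0,0,0],55],[[0,0,0.13],[0,0,0],55],[[0,0,0],[0,0,0],55],[[0,0,0],[0,0,0],55],[[0,0,0],[0,0,0],55],[[0,0,0],[0,0,0],55]]' ;python3 - <<'E'
from h import *
st();S=env.read_camera("scene")
a=cv2.resize(S["img"][200:320,280:400],None,fx=5,fy=5,interpolation=2)
cv2.imwrite("pics/crop7.png",a[:,:,::-1])
print("mouth",px(S,[578,19.8,110]),"lid mid",px(S,[578,19.8,138]),"lid bottom",px(S,[578,19.8,130]))
E
```

```text
time_s: 13.0
ee_pos: [577.6, 20.2, 119.6]
tool_rot: [-0.484, -3.103, 0.0]
ft_force: [0.9, 0.7, -1.3]
width: 59.2
t 13.0 p [577.6  20.2 119.6] z [-0.001  0.    -1.   ] yawy 72.3 F [ 0.9  0.7 -1.3] M [-0.03 -0.03  0.05] w 59.2 j [-0.08  0.19  0.03  1.41 -0.    0.23]
mouth [341.9 250.3] lid mid [342.3 239.8] lid bottom [342.2 242.9]
```

View pics/crop7.png

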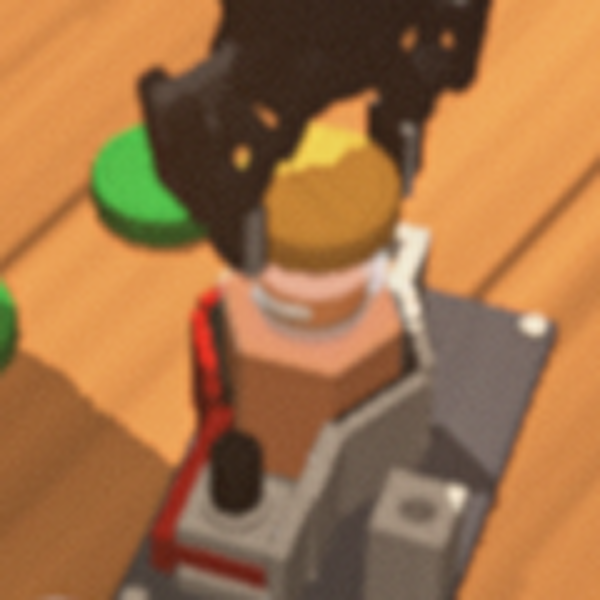

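The brass lid is held level with its lower edge about 20 mm above the open rim. The jar hasn't moved and the pin is still home. I'll hand it in.

```bash
python3 -c "
from h import *
st();env.hand_in()"
```

```text
t 13.05 p [577.6  20.2 119.6] z [-0.001  0.    -1.   ] yawy 72.3 F [0.1 0.7 0.1] M [ 0.03 -0.02 -0.02] w 59.6 j [-0.08  0.19  0.03  1.41  0.    0.23]
the job is handed in; nothing more can be done
```

The job is done and handed in at 13 s of the 51 s allowed; no verdict was reported.

- **Pin:** I moved it from its socket into the fork and pressed it down with about 19 N. The tool stopped at the same height at which it had gripped the pin in the socket. The later pictures show the flange flat on the fork.
- **Unscrewing:** I turned the lid about 0.97 rad anticlockwise in one grip. The turning torque fell from about 0.3 to 0.09 N m at roughly 0.94 rad, and I stopped one small step later.
- **Lift:** The lid came straight up with only about 1 N of load, close to its own weight.
- **Last picture:** The lid is level and centred over the mouth to about 1 mm, with its lower edge about 20 mm above the rim. The jar shows no visible shift and the pin is still home.
- **Caveats:**
  - The fingers pressed down on the lid with up to about 10 N while turning.
  - Finger openings read about 2 mm under the true diameters, probably because the pads are soft.
  - I took no final picture of the bystanders, but the arm never went near them at their height.

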